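# Run a mask box down the reader's loading track

## Task

Line up the large white mask box with the lane on the loading track, then push it down between the two guide rails until it sits square and fully home against the end stop. Only push it along the plate with the fingertips or the outside of the fingers, never gripping, lifting or tipping it, and let neither the box nor the robot touch either rail. Leave everything else on the table where it is.

Things in the scene. Friction and masses are not known exactly. Their poses are not given: they have to be found in the camera images.
- track: Fixed dark steel plate flat on the table, 460 x 190 x 6 mm, the loading track. Origin: under the plate, on the lane's centre line; x runs down the lane from its mouth to the end stop, y to the left of that, z up. Plate: x -240 to 220, y -95 to 95, top z = 6 mm. The lane between the rails is 134 mm wide (y -67 to 67), from x = -50 (mouth) to 190 (stop); before the mouth the plate is bare.
- mask_box: White plastic box, 110 x 110 x 45 mm, 0.28 to 0.56 kg, loose and flat on the bare plate before the mouth, up to 30 mm off the centre line and turned up to 0.15 rad; slides with moderate friction. Origin: centre of its underside; x roughly down the lane, z up. Home, its origin is at x = 135, y about 0 in the track's frame; centred and square it has 12 mm to spare to each rail.
- rail_left: Left guide rail: fixed steel bar on the plate along the track's x, 250 x 10 x 16 mm. Origin: centre of its underside, at x = 75, y = 72, z = 6 mm in the track's frame. Its top is 22 mm above the table and the box's top 51 mm: fingertips 30 to 36 mm above the table clear the rails and still push the box.
- rail_right: Right guide rail, as the left one. Origin: centre of its underside, at x = 75, y = -72, z = 6 mm in the track's frame.
- mouth (a point): Centre of the lane's mouth on the plate's top, level with the rails' front ends: x = -50, y = 0, z = 6 mm in the track's frame.
- stop (a point): Middle of the end stop's flat face, at plate level: x = 190, y = 0, z = 6 mm in the track's frame. The stop is a fixed steel bar across the lane, 110 mm wide, its top 36 mm above the table. Behind it stands the reader's fixed grey housing, x = 210 to 285 mm, 150 mm wide, 60 mm high.
- dish: Bystander: closed clear plastic dish, 64 mm across, 14 mm high, lying on top of the reader's housing behind the end stop. Origin: centre of its underside.
- loupe: Bystander: black magnifier, 38 mm across, 42 mm high, on the table outside the right rail. Origin: centre of its underside.
- tweezers: Bystander: flat steel tweezers, 135 mm long, 7 mm high, on the table outside the right rail, lying roughly along it. Origin: under its middle, x along it.
- solvent: Bystander: amber bottle, 60 mm across, 130 mm high, on the table to the robot's left. Origin: centre of its underside.
- jar: Bystander: jar, 56 mm across, 70 mm high, far left on the table. Origin: centre of its underside.
- small_box: Bystander: small grey box, 66 x 66 x 30 mm, far right on the table. Not the box to push. Origin: centre of its underside.
- driver: Bystander: screwdriver lying on the table to the robot's right, about 200 mm long. Origin: under it, x along it.
Mind the look-alikes: they are no part of the job. Of the things like the mask_box, leave any that is orange; of the rest the smaller one is meant.

How it is judged:
On the way:
1. the box is wholly inside the lane, between the rails, on its way to the stop (x of mask_box in the frame of track above 0.01 m and y of mask_box in the frame of track between -0.014 and 0.014 m).
At the end, for the whole second after the job is handed in: the mask box lies flat in the lane within 5 mm of the end stop (its origin beyond x = 130 mm in the track's frame), within 0.06 rad of square with the lane, at rest (x of mask_box in the frame of track above 0.13 m and y of mask_box in the frame of track between -0.014 and 0.014 m and z of mask_box in the frame of track below 0.01 m and angle between the x axis of mask_box and the x axis of track, either way round below 0.06 rad and angle between mask_box's own z axis and vertical below 0.05 rad and linear speed of mask_box below 0.01 m/s); the robot touches nothing.
It fails at once if the mask box touches a guide rail (contact force between mask_box and rail_left above 0.2 N or contact force between mask_box and rail_right above 0.2 N).
It fails at once if the robot touches a guide rail (contact force between any of the fingers, the arm and rail_left above 0.2 N or contact force between any of the fingers, the arm and rail_right above 0.2 N).
It fails at once if the mask box is lifted off the plate or tipped (z of mask_box in the frame of track above 0.014 m or angle between mask_box's own z axis and vertical above 0.12 rad).
It fails at once if a bystander is moved more than 20 mm (distance of any of dish, loupe, tweezers, solvent, jar, small_box, driver from where it was at the start of the episode above 0.02 m).
It also fails if it takes over 58 s, if anything falls off the work surface, if the arm or the gripper's body presses on something with over 40 N, if the wrist force passes 120 N, or if a joint passes its speed limit or range.

## Robot

A 6-joint arm with a two-finger parallel gripper is mounted at the origin on the work surface. World frame = base frame: x ahead of the robot, y to its left, z up, the work surface at z = 0. Lengths are in m, angles in rad, forces in N, time in s.
With the tool pointing down it reaches from about 0.4 to 0.825 m from the base axis. Payload 7 kg.
Tool frame: the origin (TCP) lies midway between the tips of the shut fingers; the grasp point (between the pads) lies arm.hold_point_z behind it (arm.hold_point_z is the distance from the TCP to the grasp point, in m); z points along the fingers, y is the line along which they close (so a half turn about z gives the same grasp; the last joint's range is limited). The gripper opens to 88 mm and grips with 3 to 60 N. Pads are 19 mm wide; open, the fingers measure 130 mm over their backs; the gripper's body (78 mm by 193 mm) begins 47 mm behind the grasp point.
Start: joints at [1.59, 0.359, 0.012, 0, -1.224, -0.288], TCP at [0.179, 0.651, 0.19] pointing down, gripper open.
Joint ranges: [-3.07, 3.07], [-1.43, 2.12], [-1.02, 1.25], [-3.03, 1.67], [-3.05, -0], [-3.03, 3.03]. Speed limits (rad/s): [2.39, 2.39, 3.01, 3.14, 3.14, 3.14].

## Interface

Orientations are given as [roll, pitch, yaw] about the fixed x, y, z axes, in that order (R = Rz(yaw) Ry(pitch) Rx(roll)).
In Python, from station import arm gives the robot as it stands.
- The arm moves only by the shell command python3 -m crank 'ROWS' [OPENING] [FORCE]. ROWS is JSON, a list that holds one entry, the list of rows, each a list of 4 numbers: the shift along the tool's x, y, z in units of 25 mm (1.0 is 25 mm), then the turn about the tool's z in units of 5 degrees (1.0 is 5 degrees). A call has 1 to 12 rows; each row is the pose to reach, as a shift and turn from the pose commanded when the call began, along the tool's axes at that moment; what a row does not reach only later rows make up. A row lasts 1/8 s, in which the tool goes at most 62.5 mm and 10.7 degrees, less where a joint would pass 70% of its speed; a pose out of reach is approached as far as the arm can. A call with a gripper value outside its range is refused whole. OPENING is the closure, from 0 (fully open) to 1 (shut), set as the call begins (- or left out, the last holds). The fingers move at their own pace and stop on an object; FORCE is the grip in N (left out, the last holds). Time passes only in rows, so rows that repeat a pose let the fingers close. It gives the time, the measured TCP pose, the force, the opening and the grip force at its end, in the units of the state.
- arm.get_state(): the state, without advancing time (a new reading comes with each control period).
- arm.grab_frame(name): name is "side" or "top" or "wrist"; returns (picture, depth): 384x512x3 uint8, red, green, blue; 384x512 float32, m along the optical axis (not along the pixel's ray), 0 where there is no reading.
- arm.get_calibration(name): a dict with "mtx" (3x3 intrinsics, pixels), "R" (3x3) and "t" (3): a world point X has camera coordinates R X + t; the wrist camera has in their place "mount" (4x4, takes a point from camera to tool coordinates, whose origin is the TCP and whose axes are the flange's). Camera axes: x right, y down, z forward; pixel columns grow to the right and rows downward; lengths in m; the calibration is good to about 2 mm. A picture is of the moment at which its call begins: read the wrist's pose just before it. get_calibration takes no time and is no camera call.
- arm.job_done(): hands the job in; it is judged then, once.
Trained networks look in the newest picture that a camera, given by its name, has taken for a name from the list of things; names that differ only in an ending like _2 or _b are one class to them, and where a whole thing is asked for, a point or a joint stands for the part that bears it (a point fixed in the world has none). Each returns a list of dicts, best first, with "score" (0 to 1); they miss things now and then, are a little off and sometimes report something else, mostly with a low value. They report only what shows in the picture. A call takes as long as a camera call. They do not tell look-alikes from the thing itself.
- arm.recognise(thing, camera): "extent" ([left, top, width, height] in pixels, round what is visible of it).
- arm.trace(thing, camera): "mask" (384x512 bool, what is visible of it) and "extent" ([left, top, width, height] in pixels, round what is visible of it).
The state is a dict: "t": time; "q": joint angles; "qd": joint speeds; "joint_efforts": joint torques, N m; "eef_pos": TCP position; "ee_rot": TCP orientation; "force": force on the tool from outside, world axes, zero at the start; "moment": the same for the moment, N m; "width": finger opening in m; "gripper_force": force on a finger pad.
Only numpy, scipy, OpenCV 4.12 (cv2) and the standard library are available. Lean on these libraries where they do the work, as an engineer would, in place of code of your own. Each camera call takes 0.05 s, during which the arm holds its last target. There are 200 camera calls.

## Working session

There is one attempt and no reset: what is moved stays moved. The work goes in short steps, Python scripts to look and compute and a shell command to move; the robot and the scene stay as the last step left them, time stands still between calls to the robot, and variables do not carry over. Pictures are saved under pics/ and viewed, at most 10 in all, crops included, and the job is handed in when it is done.

```bash
mkdir -p pics
python3 - <<'E'
from station import arm
import cv2,numpy as np
s=arm.get_state();print(s)
for c in ("top","side"):
    p,d=arm.grab_frame(c);cv2.imwrite(f"pics/{c}0.png",p[:,:,::-1]);np.save(f"pics/{c}d.npy",d)
    for n in ("mask_box","track","rail_left","rail_right"):
        print(c,n,[(r["extent"],round(r["score"],2)) for r in arm.recognise(n,c)])
print(arm.hold_point_z,arm.get_calibration("top"))
E
```

```text
{'t': 0.0, 'q': array([ 1.59012235e+00,  3.59367670e-01,  1.10734959e-02, -3.40501032e-04,
       -1.22413263e+00, -2.88124177e-01]), 'qd': array([ 1.53502171e-03, -9.23640447e-04,  1.86302297e-03,  4.37746894e-04,
       -7.40743392e-05,  6.87399401e-04]), 'joint_efforts': array([-1.44678230e-03, -5.82709587e+01,  2.93058479e+01,  6.99771255e+00,
        6.98751857e-03, -1.54856684e-04]), 'eef_pos': array([0.17913525, 0.65022067, 0.18904329]), 'ee_rot': array([ 3.13993842e+00, -1.56450260e-04, -2.68913971e-01]), 'force': array([0.15377076, 0.48701723, 0.47753248]), 'moment': array([ 0.00478362, -0.00072666, -0.03374837]), 'gripper_force': 0.0, 'width': 0.08794169686854754}
top mask_box [([328.3, 236.0, 70.6, 73.9], 0.61), ([134.4, 248.7, 52.7, 53.8], 0.61), ([279.2, 163.9, 46.7, 48.6], 0.57)]
top track [([151.8, 145.3, 185.9, 81.0], 0.93)]
top rail_left [([185.3, 200.6, 83.8, 8.6], 0.61)]
top rail_right [([188.7, 149.0, 82.2, 13.4], 0.53), ([157.6, 154.7, 22.1, 24.0], 0.39)]
side mask_box [([253.8, 205.3, 39.6, 35.4], 0.59), ([136.8, 240.2, 87.6, 70.7], 0.59), ([164.6, 143.7, 41.0, 22.3], 0.58)]
side track []
side rail_left []
side rail_right [([289.1, 161.9, 3.6, 18.7], 0.47)]
0.0188 {'mtx': array([[456.83054803,   0.        , 255.84091825],
       [  0.        , 456.83054803, 192.74040451],
       [  0.        ,   0.        ,   1.        ]]), 'R': array([[ 1.60302667e-02, -9.99870052e-01,  1.70559574e-03],
       [-9.89977291e-01, -1.61109967e-02, -1.40304668e-01],
       [ 1.40313914e-01,  5.60620194e-04, -9.90106909e-01]]), 't': array([-0.00887068,  0.48839128,  1.27102157])}
```

View pics/top0.png

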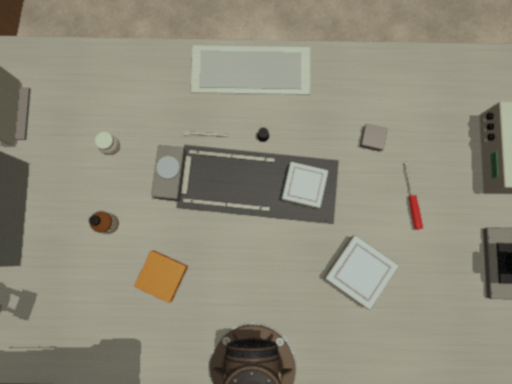

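View pics/side0.png

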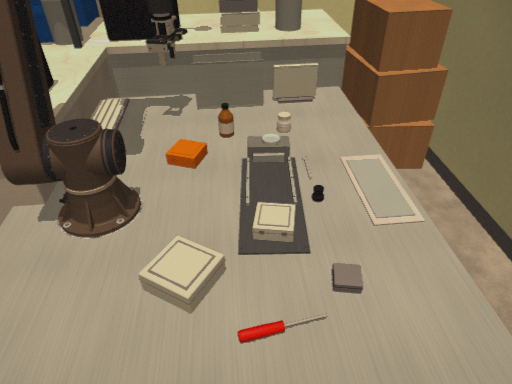

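Candidates: white box on the plate at top (305,185), a larger white box at (362,271) and an orange one at (161,276). The orange one is out and the smaller white one is on the plate, so I choose (305,185). The lane runs image-left, from mouth (~272,185) to stop (~186,175).

```bash
cat > h.py <<'E'
from station import arm
import cv2,numpy as np
from scipy.spatial.transform import Rotation as Ro
def cam(c):
    k=arm.get_calibration(c)
    if c!="wrist": return k["mtx"],k["R"],k["t"]
    s=arm.get_state();T=np.eye(4);T[:3,:3]=Ro.from_euler("xyz",s["ee_rot"]).as_matrix();T[:3,3]=s["eef_pos"]
    W=np.linalg.inv(T@k["mount"]);return k["mtx"],W[:3,:3],W[:3,3]
def unproj(uv,z,C):   # pixels -> world on plane z
    K,R,t=C;uv=np.atleast_2d(uv).astype(float)
    r=np.c_[uv,np.ones(len(uv))]@np.linalg.inv(K).T@R;o=-R.T@t
    return (o+r*((z-o[2])/r[:,2])[:,None])[:,:2]
def rect(mask,z,C):   # world min-area rect of a mask's largest blob
    cs,_=cv2.findContours(mask.astype(np.uint8),cv2.RETR_EXTERNAL,cv2.CHAIN_APPROX_NONE)
    c=max(cs,key=cv2.contourArea)[:,0,:]
    (p,wh,a)=cv2.minAreaRect((unproj(c,z,C)*1000).astype(np.float32))
    return np.round(p,1),np.round(wh,1),round(a,2)
E
python3 - <<'E'
from h import *
p,d=arm.grab_frame("top");C=cam("top")
cv2.imwrite("pics/crop.png",cv2.resize(p[130:235,140:350,::-1],None,fx=3.5,fy=3.5,interpolation=cv2.INTER_CUBIC))
for n,z in (("track",.006),("rail_left",.022),("rail_right",.022),("mask_box",.051)):
    for r in arm.trace(n,"top"): print(n,round(r["score"],2),r["extent"],rect(r["mask"],z,C))
print(unproj([[181,147],[338,158],[335,221],[180,206]],.006,C))
E
```

```text
track 0.77 [151.4, 145.6, 189.5, 78.3] (array([523.1,  33.5]), array([538. , 194.4]), 85.4)
rail_left 0.79 [183.5, 200.4, 84.0, 8.7] (array([455.6,  85.9]), array([240.5,  15.8]), 85.18)
rail_right 0.86 [189.4, 149.0, 85.2, 11.7] (array([599. ,  73.4]), array([246.8,  16.2]), 85.8)
mask_box 0.92 [279.2, 165.5, 45.4, 46.6] (array([ 510.2, -137.6]), array([110. , 115.1]), 77.6)
mask_box 0.73 [325.8, 235.4, 69.5, 70.6] (array([ 273.1, -291.9]), array([154.5, 149.3]), 55.2)
mask_box 0.58 [132.8, 248.8, 52.8, 57.2] (array([251.3, 258.2]), array([116.6, 116.4]), 66.84)
[[ 0.62570011  0.22285586]
 [ 0.60005872 -0.24191037]
 [ 0.41358459 -0.23150563]
 [ 0.44997726  0.21890647]]
```

View pics/crop.png

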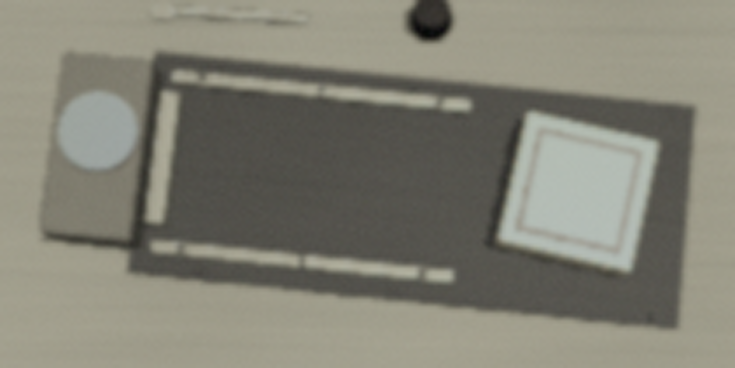

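Rail midpoints put the lane axis at about 85.5° in world and the box at about (-143, 0) mm in the track's frame, turned about -8°. The crop confirms a white box alone on the plate, before the mouth. Moving over it now.

```bash
python3 -m crank '[[[3,1.5,-0.4,0],[6,3,-0.4,0],[9,4.5,-0.4,0],[11,6,-0.4,0],[13,7,-0.4,0],[14,9,-0.4,0],[15,11,-0.4,0],[16,13,-0.4,0],[17,15,-0.4,0],[18,17,-0.4,0],[18.8,19.7,-0.4,0],[18.8,19.7,-0.4,0]]]' 0.32
```

```text
t: 2.25
eef_pos: [0.5013, 0.0483, 0.2003]
ee_rot: [-3.141, -0.0, -0.271]
force: [-0.8, -0.3, 0.1]
width: 0.0599
gripper_force: 0.0
```

```bash
python3 -m crank '[[[0,1,-1,2],[0.5,2,-2,4],[0.8,3,-3,6],[0.8,3,-4,8],[0.8,3,-4,10],[0.8,3,-4,12],[0.8,3,-4,14],[0.8,3,-4,15.8],[0.8,3,-4,15.8],[0.8,3,-4,15.8],[0.8,3,-4,15.8]]]'
python3 - <<'E'
from h import *
C=cam("wrist");print(arm.get_state()["eef_pos"],arm.get_calibration("wrist")["mount"].round(3))
p,d=arm.grab_frame("wrist");cv2.imwrite("pics/w1.png",p[:,:,::-1])
for n,z in (("track",.006),("rail_left",.022),("rail_right",.022),("mask_box",.051)):
    for r in arm.trace(n,"wrist"): print(n,round(r["score"],2),r["extent"],rect(r["mask"],z,C))
E
```

```text
t: 3.62
eef_pos: [0.501, -0.0265, 0.3]
ee_rot: [-3.142, 0.0, -1.646]
force: [0.4, 0.6, -0.4]
width: 0.0595
gripper_force: 0.0
[ 0.50096165 -0.02649218  0.30000435] [[ 0.001 -0.96  -0.279  0.075]
 [ 1.     0.001 -0.    -0.001]
 [ 0.    -0.279  0.96  -0.194]
 [ 0.     0.     0.     1.   ]]
track 0.63 [184.9, 15.6, 125.5, 288.6] (array([516.4, -36.8]), array([403.2, 192.7]), 85.16)
rail_left 0.9 [282.9, 142.3, 9.7, 109.4] (array([454.2,  57.1]), array([197.8,  12.6]), 85.02)
rail_left 0.33 [182.5, 15.8, 125.0, 289.7] (array([515.7, -40.3]), array([387.8, 185.2]), 85.43)
rail_right 0.96 [196.1, 143.0, 15.6, 106.4] (array([594.3,  44. ]), array([199. ,  15.1]), 85.02)
mask_box 0.68 [201.1, 37.3, 81.6, 87.8] (array([ 512.3, -141.1]), array([109.2, 111.2]), 77.84)
mask_box 0.57 [358.0, 2.9, 86.8, 31.7] (array([ 287.9, -209.7]), array([ 39.2, 113.5]), 85.74)
```

View pics/w1.png

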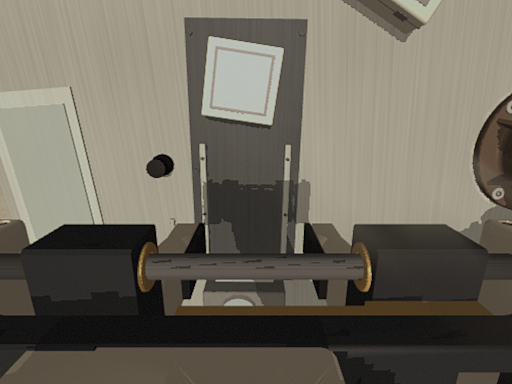

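The view shows the box at about (242,80) turned on the plate, and the rails at columns ~203 and ~287 clear of it. It gives y≈-3 mm, turn ≈ -7.5°, lane ≈ 85.2°. I'll go behind the box and descend.

```bash
python3 -m crank '[[[2,-0.6,0,0.1],[4,-0.6,0,0.1],[6,-0.6,0,0.1],[8.3,-0.6,0,0.1],[8.3,-0.6,2,0.1],[8.3,-0.6,4,0.1],[8.3,-0.6,6,0.1],[8.3,-0.6,8,0.1],[8.3,-0.6,9.5,0.1],[8.3,-0.6,10.7,0.1],[8.3,-0.6,10.7,0.1],[8.3,-0.6,10.7,0.1]]]'
```

```text
t: 5.38
eef_pos: [0.5009, -0.2348, 0.0336]
ee_rot: [-3.14, -0.0, -1.656]
force: [0.2, -0.7, 0.4]
width: 0.0595
gripper_force: 0.0
```

```bash
python3 -m crank '[[[-0.2,0,0,0],[-0.4,0,0,0],[-0.6,0,0,0],[-0.8,0,0,0],[-0.95,0,0,0],[-1.1,0,0,0],[-1.25,0,0,0],[-1.4,0,0,0],[-1.5,0,0,0],[-1.6,0,0,0],[-1.6,0,0,0],[-1.6,0,0,0]]]'
python3 - <<'E'
from h import *
print(arm.get_state()["eef_pos"])
for c in("top","side"):
    C=cam(c);p,d=arm.grab_frame(c);cv2.imwrite(f"pics/{c}2.png",p[:,:,::-1])
    for r in arm.trace("mask_box",c): print(c,round(r["score"],2),r["extent"],rect(r["mask"],.051,C))
a=cv2.imread("pics/top2.png")[120:250,140:380];b=cv2.imread("pics/side2.png")[100:260,180:380]
a=cv2.resize(a,(800,433));cv2.imwrite("pics/t2.png",a)
E
```

```text
t: 6.88
eef_pos: [0.5034, -0.1948, 0.0325]
ee_rot: [3.142, -0.0, -1.656]
force: [-0.4, 0.1, -0.2]
width: 0.0596
gripper_force: 0.0
[ 0.50338849 -0.19477393  0.0324682 ]
top 0.8 [323.2, 235.6, 71.3, 70.1] (array([ 273. , -291.4]), array([154.2, 149.6]), 55.44)
top 0.78 [286.9, 181.4, 25.5, 23.4] (array([ 490.7, -129.7]), array([76.4, 74.1]), 89.88)
top 0.57 [131.9, 246.5, 55.5, 55.3] (array([251.3, 257.2]), array([114.2, 112.7]), 65.68)
side 0.76 [139.5, 238.7, 84.1, 72.8] (array([ 272.6, -307.7]), array([180.3, 175.5]), 55.74)
side 0.65 [251.3, 205.2, 42.8, 33.8] (array([ 502.3, -176.6]), array([125.3, 111.1]), 83.59)
side 0.59 [164.5, 139.8, 40.9, 27.0] (array([251.3, 217.6]), array([162.5, 138.2]), 65.65)
```

View pics/t2.png

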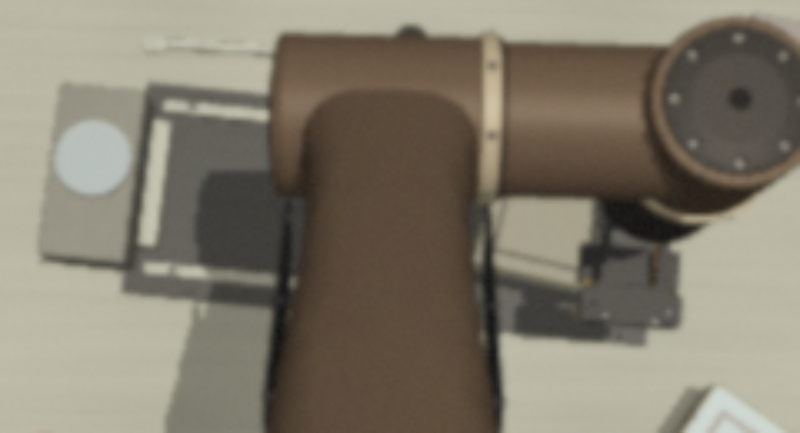

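The arm hides most of the box from the top camera. I'll use the side camera's depth to segment the box's top face.

```bash
cat >> h.py <<'E'
def cloud(c):
    C=cam(c);p,d=arm.grab_frame(c);K,R,t=C
    v,u=np.mgrid[:384,:512];X=np.stack([(u-K[0,2])/K[0,0]*d,(v-K[1,2])/K[1,1]*d,d],-1)
    return p,d,((X-t)@R),C
EX=np.array([.0837,.9965]);EY=np.array([-.9965,.0837]);P75=np.array([527,79.6])
def totrack(P): q=np.atleast_2d(P)-P75;return np.c_[q@EX+75,q@EY]
def face(c,zr=(.045,.057),name="top"):
    p,d,W,C=cloud(c);T=totrack(W[...,:2].reshape(-1,2)*1000).reshape(384,512,2)
    m=(d>0)&(W[...,2]>zr[0])&(W[...,2]<zr[1])&(abs(T[...,1])<80)&(T[...,0]>-240)&(T[...,0]<200)
    m&=p.min(2)>105
    m=cv2.morphologyEx(m.astype(np.uint8),cv2.MORPH_OPEN,np.ones((3,3)))
    cs,_=cv2.findContours(m,cv2.RETR_EXTERNAL,cv2.CHAIN_APPROX_NONE);k=max(cs,key=cv2.contourArea)[:,0,:]
    q=totrack(unproj(k,.051,C)*1000).astype(np.float32);r=cv2.minAreaRect(q)
    return p,m,r
E
python3 - <<'E'
from h import *
p,m,r=face("side");print(r,m.sum())
o=p[:,:,::-1].copy();cv2.drawContours(o,cv2.findContours(m,0,1)[0],-1,(0,0,255),1)
cv2.imwrite("pics/s3.png",cv2.resize(o[130:270,190:370],None,fx=4,fy=4))
E
```

```text
((-150.9720458984375, -2.0911808013916016), (55.937217712402344, 53.568885803222656), 88.24492645263672) 372
```

View pics/s3.png

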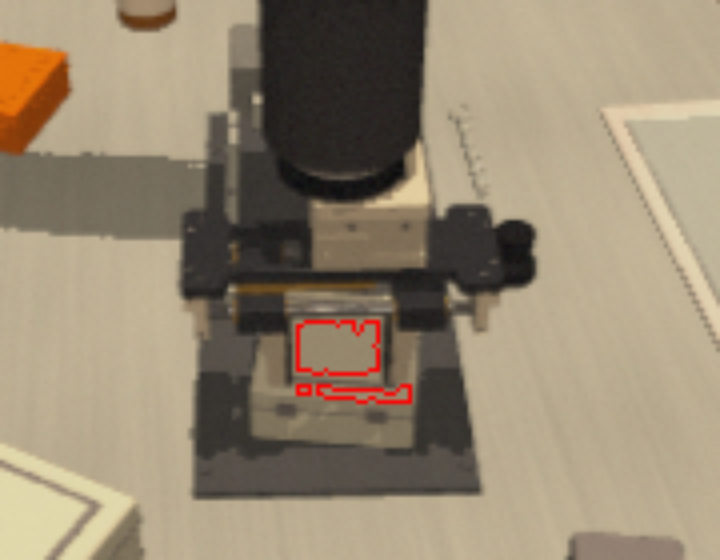

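Run:
```python
from h import *
K,R,t=cam("side")
def pr(X): c=R@np.array(X)+t;return ((K@c)[:2]/c[2]).round(1), ((K@c)[:2]/c[2]-[190,130]).round(1)*4
ey=EY*.03;tc=np.array([.5034,-.1948])
for n,X in (("tcp",[*tc,.033]),("L",[*(tc+ey),.033]),("R",[*(tc-ey),.033]),("L up",[*(tc+ey),.1]),("R up",[*(tc-ey),.1])):print(n,pr(X))
for x,y,z in ((-240,95,6),(-240,-95,6),(-205,0,6),(-205,0,51)):
    P=(P75+(x-75)*EX+y*EY)/1000;print(x,y,z,pr([*P,z/1000]))
p,d,W,C=cloud("side")
for u,v in((190+270/4,130+350/4),(190+400/4,130+350/4),(190+330/4,130+425/4),(190+285/4,130+410/4),(190+340/4,130+345/4),(190+260/4,130+310/4)):
    w=W[int(v),int(u)];print(int(u),int(v),w.round(3),totrack(w[:2]*1000).round(0))
o=cv2.resize(p[195:250,240:315,::-1],(750,550),interpolation=cv2.INTER_CUBIC);cv2.imwrite("pics/s4.png",o)
```

```text
tcp (array([274. , 233.8]), array([336. , 415.2]))
L (array([262.7, 234. ]), array([290.8, 416. ]))
R (array([285.2, 233.6]), array([380.8, 414.4]))
L up (array([262.6, 215.1]), array([290.4, 340.4]))
R up (array([286. , 214.6]), array([384. , 338.4]))
-240 95 6 (array([238.6, 252.6]), array([194.4, 490.4]))
-240 -95 6 (array([311. , 251.1]), array([484. , 484.4]))
-205 0 6 (array([274.2, 242.2]), array([336.8, 448.8]))
-205 0 51 (array([274.4, 230.1]), array([337.6, 400.4]))
257 217 [ 0.458 -0.2    0.102] [[-210.   45.]]
290 217 [ 0.542 -0.206  0.098] [[-208.  -39.]]
272 236 [ 0.498 -0.195  0.026] [[-201.    6.]]
261 232 [ 0.469 -0.187  0.036] [[-195.   35.]]
275 216 [ 0.512 -0.148  0.054] [[-153.   -4.]]
255 207 [ 0.452 -0.228  0.159] [[-237.   49.]]
```

View pics/s4.png

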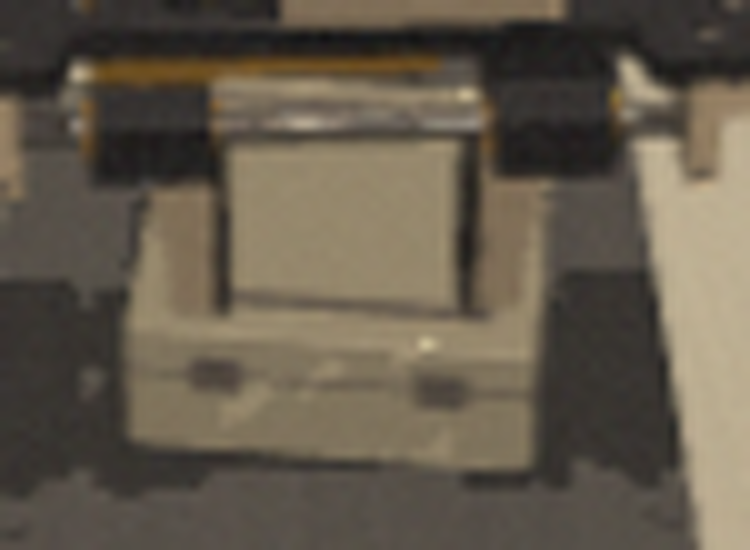

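The fingertips (crop rows ~310) look to be above the box's top and the box has not moved. I'll check the finger depths.

Run:
```python
from h import *
p,d,W,C=cloud("side")
for u in (257,259,261,287,290,292):
  for v in (218,221,223,225,227,229):
    w=W[v,u];print(u,v,p[v,u],(w*1000).round(0),totrack(w[:2]*1000).round(0)[0])
```

```text
257 218 [126 108  84] [ 458. -200.   98.] [-209.   45.]
257 221 [129 113  88] [ 458. -201.   89.] [-210.   45.]
257 223 [129 111  88] [ 458. -202.   83.] [-212.   45.]
257 225 [131 113  90] [ 458. -202.   77.] [-212.   45.]
257 227 [149 137 109] [ 459. -182.   51.] [-191.   45.]
257 229 [127 116  90] [ 459. -183.   44.] [-193.   46.]
259 218 [125 109  85] [ 463. -201.   99.] [-210.   40.]
259 221 [127 111  88] [ 463. -204.   91.] [-213.   40.]
259 223 [125 106  85] [ 463. -201.   82.] [-210.   40.]
259 225 [126 110  87] [ 463. -201.   74.] [-210.   40.]
259 227 [151 136 111] [ 465. -184.   51.] [-192.   40.]
259 229 [129 114  92] [ 464. -187.   47.] [-196.   40.]
261 218 [87 76 63] [ 468. -202.   99.] [-210.   35.]
261 221 [80 70 57] [ 468. -203.   90.] [-211.   35.]
261 223 [83 72 58] [ 468. -200.   80.] [-209.   35.]
261 225 [87 78 62] [ 468. -200.   73.] [-208.   35.]
261 227 [150 136 108] [ 470. -183.   50.] [-191.   35.]
261 229 [125 112  89] [ 469. -189.   49.] [-197.   35.]
287 218 [62 54 45] [ 536. -198.   88.] [-200.  -32.]
287 221 [77 69 58] [ 535. -207.   87.] [-210.  -32.
[... 191 characters left out ...]
. -200.   52.] [-203.  -33.]
290 218 [129 111  89] [ 542. -208.   97.] [-210.  -39.]
290 221 [125 108  85] [ 543. -206.   85.] [-208.  -40.]
290 223 [126 108  84] [ 543. -207.   79.] [-209.  -40.]
290 225 [130 115  90] [ 543. -207.   72.] [-210.  -40.]
290 227 [150 135 107] [ 546. -194.   52.] [-196.  -42.]
290 229 [150 138 108] [ 545. -199.   50.] [-201.  -41.]
292 218 [129 112  89] [ 547. -209.   98.] [-211.  -44.]
292 221 [139 123  96] [ 556. -170.   51.] [-171.  -49.]
292 223 [146 129 105] [ 554. -177.   50.] [-178.  -49.]
292 225 [147 132 104] [ 553. -185.   51.] [-187.  -48.]
292 227 [150 135 107] [ 551. -194.   51.] [-195.  -47.]
292 229 [151 137 109] [ 550. -201.   51.] [-202.  -47.]
```

Open, the fingertips sit about 37 mm above the TCP (tips at z≈70), so they passed over the box without contact. I'll back off, lower partway and measure the tips.

```bash
python3 -m crank '[[[0.5,0,0,0],[1,0,0,0],[1.5,0,0,0],[1.8,0,0,0],[1.8,0,0.5,0],[1.8,0,1,0],[1.8,0,1,0],[1.8,0,1,0]]]'
cat > tip.py <<'E'
from h import *
s=arm.get_state();x0=totrack(s["eef_pos"][:2]*1000)[0];print("tcp track",x0.round(1),s["eef_pos"][2].round(4),s["width"])
p,d,W,C=cloud("side");T=totrack(W[...,:2].reshape(-1,2)*1000).reshape(384,512,2)
for a,b in((25,60),(-60,-25)):
    m=(d>0)&(T[...,0]<x0[0]+4)&(T[...,0]>x0[0]-16)&(T[...,1]-x0[1]>a)&(T[...,1]-x0[1]<b)&(W[...,2]>.012)&(W[...,2]<.1)
    z=W[...,2][m];print(m.sum(),np.sort(z)[:12].round(3),T[...,1][m].min().round(),T[...,1][m].max().round(),np.median(T[...,0][m]).round())
E
python3 tip.py
```

```text
t: 8.22
eef_pos: [0.4996, -0.2393, 0.0073]
ee_rot: [3.141, -0.0, -1.656]
force: [-0.2, -0.7, -1.1]
width: 0.0595
gripper_force: 0.0
tcp track [-245.1    0.6] 0.0073 0.05946732293690153
83 [0.046 0.046 0.047 0.048 0.049 0.05  0.05  0.051 0.052 0.052 0.052 0.053] 33.0 51.0 -255.0
97 [0.044 0.045 0.047 0.048 0.049 0.049 0.05  0.05  0.051 0.052 0.053 0.053] -46.0 -28.0 -255.0
```

```bash
python3 -m crank '[[[0,0,0.4,0],[-0.4,0,0.4,0],[-0.8,0,0.4,0],[-1,0,0.4,0],[-1.15,0,0.4,0],[-1.3,0,0.4,0],[-1.45,0,0.4,0],[-1.6,0,0.4,0],[-1.7,0,0.4,0],[-1.8,0,0.4,0],[-1.8,0,0.4,0]]]'; python3 tip.py
python3 - <<'E'
from h import *
p,d=arm.grab_frame("side")
o=cv2.resize(p[185:255,230:325,::-1],(760,560),interpolation=cv2.INTER_CUBIC);cv2.imwrite("pics/s5.png",o)
E
```

```text
t: 9.65
eef_pos: [0.5033, -0.1945, -0.0025]
ee_rot: [3.141, 0.0, -1.656]
force: [0.3, -1.4, 0.2]
width: 0.0599
gripper_force: 0.5
tcp track [-200.1    0.6] -0.0025 0.05994448859158995
89 [0.032 0.037 0.038 0.04  0.04  0.041 0.041 0.041 0.042 0.042 0.042 0.042] 32.0 51.0 -209.0
97 [0.036 0.037 0.037 0.038 0.038 0.039 0.039 0.04  0.041 0.041 0.041 0.042] -48.0 -28.0 -210.0
```

View pics/s5.png

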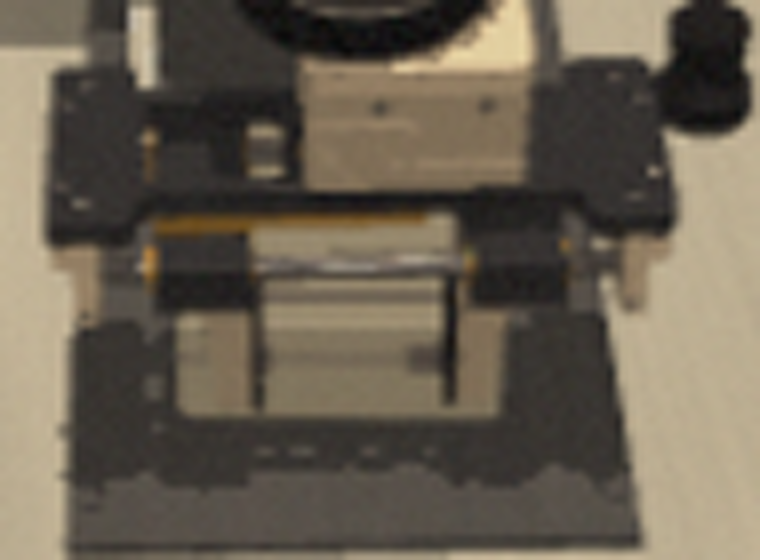

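The box is now flush against both fingers and looks square (rear corners at crop (178,415) and (502,415)). Working out its lateral offset.

Run:
```python
from h import *
C=cam("side")
uv=np.array([[178,415],[502,415]])/8+[230,185]
print(totrack(unproj(uv,.006,C)*1000))
p,d,W,C=cloud("side");T=totrack(W[...,:2].reshape(-1,2)*1000).reshape(384,512,2)
m=(d>0)&(abs(T[...,0]+190)<12)&(abs(T[...,1])<80)&(W[...,2]>.012)&(W[...,2]<.05)
y=np.sort(T[...,1][m]);print(len(y),y[:15].round(1),y[-15:].round(1))
# side-camera view of the rails' ends / plate rear edge for the same-camera centre line
for n in ("rail_left","rail_right","track"):
    for r in arm.trace(n,"side")[:1]: print(n,r["score"],totrack(rect(r["mask"],.022 if n!="track" else .006,C)[0]))
# plate edges at several rows by depth z≈6mm & dark
for v in (245,248):
    row=p[v].astype(int).sum(1);e=np.where(row<300)[0];e=e[(e>220)&(e<330)];print(v,totrack(unproj([[e.min(),v],[e.max()+1,v]],.006,C)*1000))
```

```text
[[-182.96637527   59.143729  ]
 [-186.11880476  -51.83367836]]
284 [-49.2 -48.9 -48.6 -48.6 -48.2 -46.5 -46.5 -46.3 -46.2 -45.8 -27.5 -27.5
 -27.4 -27.3 -27. ] [56.5 56.6 56.7 56.8 56.9 58.8 59.  59.  59.1 59.2 59.3 59.3 59.5 59.6
 59.6]
rail_left 0.75 [[-198.72324    4.30492]]
track 0.64 [[-182.48629    2.15637]]
245 [[-212.70932486   94.7522282 ]
 [-217.91467362  -92.4957982 ]]
248 [[-223.70747238   94.46462872]
 [-228.82752162  -91.16300363]]
```

```bash
python3 -m crank '[[[-0.15,-0.01,0,0],[-0.3,-0.02,0,0],[-0.45,-0.03,0,0],[-0.6,-0.04,0,0],[-0.75,-0.06,0,0],[-0.9,-0.07,0,0],[-1.05,-0.08,0,0],[-1.2,-0.1,0,0],[-1.35,-0.1,0,0],[-1.5,-0.1,0,0],[-1.6,-0.1,0,0],[-1.6,-0.1,0,0]]]'; python3 -m crank '[[[0.6,0,0,0],[0.6,0,-2,0],[0.2,0,-4,0],[-2,0,-6,0],[-4,0,-8.5,0],[-5,0,-11,0],[-5,0,-12,0],[-5,0,-12,0],[-5,0,-12,0]]]'
cat > wl.py <<'E'
from h import *
import sys
C=cam("wrist");p,d=arm.grab_frame("wrist");cv2.imwrite(sys.argv[1],p[:,:,::-1])
A=[]
for n,z in (("track",.006),("rail_left",.022),("rail_right",.022),("mask_box",.051)):
    for r in arm.trace(n,"wrist")[:1]:
        q=rect(r["mask"],z,C);print(n,round(r["score"],2),r["extent"],q,totrack(q[0]).round(1))
E
python3 wl.py pics/w6.png
```

```text
t: 11.45
eef_pos: [0.5096, -0.1547, -0.0024]
ee_rot: [-3.141, 0.0, -1.656]
force: [1.4, -0.3, -0.1]
width: 0.0597
gripper_force: 0.0
t: 12.58
eef_pos: [0.5197, -0.0308, 0.2973]
ee_rot: [3.142, 0.001, -1.657]
force: [1.0, 0.2, -0.5]
width: 0.0595
gripper_force: 0.0
track 0.61 [195.8, 18.8, 125.2, 287.7] (array([516.3, -39.2]), array([398.2, 192.9]), 85.05) [[-44.3   0.7]]
rail_left 0.73 [294.2, 142.8, 11.5, 110.7] (array([454.4,  56.1]), array([197.1,  14.8]), 85.76) [[45.5 70.4]]
rail_right 0.59 [206.6, 145.8, 13.0, 110.1] (array([594.5,  44.2]), array([197.1,  12.1]), 85.41) [[ 45.4 -70.2]]
mask_box 0.87 [218.4, 82.1, 76.0, 77.4] (array([512.6, -88.5]), array([111.8, 111.4]), 85.12) [[-93.7   0.3]]
```

View pics/w6.png

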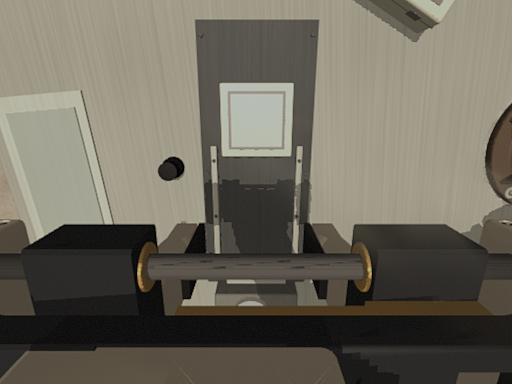

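The picture shows the box square, at columns 220–293 and centred between the rails (~214 and ~299): y≈0, x≈-94. I'll go back behind it and push straight in.

```bash
python3 -m crank '[[[2,0,0,0],[4,0,0,0],[5.6,0,0,0],[5.6,0,2.5,0],[5.6,0,5,0],[5.6,0,7.5,0],[5.6,0,9.5,0],[5.6,0,11,0],[5.6,0,12,0],[5.6,0,12,0],[5.6,0,12,0]]]' && python3 -m crank '[[[-0.3,0,0,0],[-0.55,0,0,0],[-0.8,0,0,0],[-1.1,0,0,0],[-1.4,0,0,0],[-1.7,0,0,0],[-2.1,0.01,0,0],[-2.5,0.01,0,0],[-2.9,0.01,0,0],[-3.3,0.02,0,0],[-3.6,0.02,0,0],[-3.6,0.02,0,0]]]'; python3 tip.py
python3 - <<'E'
from h import *
x0=totrack(arm.get_state()["eef_pos"][:2]*1000)[0,0]
p,d,W,C=cloud("side");T=totrack(W[...,:2].reshape(-1,2)*1000).reshape(384,512,2)
m=(d>0)&(abs(T[...,0]-x0-12)<10)&(abs(T[...,1])<66)&(W[...,2]>.03)&(W[...,2]<.055)
y=np.sort(T[...,1][m]);print(len(y),y[:8].round(1),y[-8:].round(1))
E
```

```text
t: 14.2
eef_pos: [0.5086, -0.1702, -0.0019]
ee_rot: [-3.141, -0.0, -1.656]
force: [-0.3, 0.3, -0.2]
width: 0.0597
gripper_force: 0.0
t: 15.7
eef_pos: [0.5154, -0.0796, -0.0023]
ee_rot: [-3.141, 0.0, -1.656]
force: [-0.9, 0.7, -0.8]
width: 0.0597
gripper_force: 0.0
tcp track [-84.6  -1.8] -0.0023 0.05969871136681867
88 [0.037 0.037 0.038 0.038 0.039 0.039 0.041 0.041 0.042 0.042 0.042 0.043] 30.0 50.0 -94.0
90 [0.032 0.034 0.039 0.039 0.04  0.04  0.041 0.041 0.042 0.043 0.044 0.044] -49.0 -30.0 -94.0
185 [-49.7 -49.6 -49.5 -29.2 -29.1 -29.  -28.9 -28.9] [55.7 55.7 55.7 55.8 55.9 56.  56.1 56.1]
```

```bash
python3 -m crank '[[[-0.3,0,0,0],[-0.7,0,0,0],[-1.1,0.01,0,0],[-1.5,0.01,0,0],[-1.9,0.01,0,0],[-2.3,0.02,0,0],[-2.7,0.02,0,0],[-3.1,0.02,0,0],[-3.5,0.02,0,0],[-3.9,0.03,0,0],[-4.2,0.03,0,0],[-4.2,0.03,0,0]]]'
python3 - <<'E'
from h import *
x0=totrack(arm.get_state()["eef_pos"][:2]*1000)[0,0];print(x0)
p,d,W,C=cloud("side");T=totrack(W[...,:2].reshape(-1,2)*1000).reshape(384,512,2)
m=(d>0)&(abs(T[...,0]-x0-12)<10)&(abs(T[...,1])<66)&(W[...,2]>.03)&(W[...,2]<.055)
y=np.sort(T[...,1][m]);print(len(y),y[:8].round(1),y[-8:].round(1))
E
```

```text
t: 17.3
eef_pos: [0.524, 0.0253, -0.0024]
ee_rot: [-3.141, 0.001, -1.656]
force: [-0.1, -0.5, 0.5]
width: 0.06
gripper_force: 0.0
20.681953795519775
165 [-48.7 -48.5 -48.3 -29.7 -29.6 -29.6 -29.5 -29.5] [55.7 55.8 58.5 58.5 58.6 58.7 58.8 58.9]
```

```bash
python3 -m crank '[[[-0.2,0,0,0],[-0.4,0,0,0],[-0.6,0,0,0],[-0.8,0,0,0],[-1,0,0,0],[-1.2,0,0,0],[-1.35,0,0,0],[-1.5,0,0,0],[-1.6,0,0,0],[-1.7,0,0,0],[-1.75,0,0,0],[-1.8,0,0,0]]]'; python3 -m crank '[[[-0.03,0,0,0],[-0.06,0,0,0],[-0.09,0,0,0],[-0.12,0,0,0]]]'
```

```text
t: 18.85
eef_pos: [0.5272, 0.0692, -0.0025]
ee_rot: [3.142, -0.0, -1.656]
force: [-0.5, -3.9, 4.1]
width: 0.0598
gripper_force: 2.7
t: 19.35
eef_pos: [0.5272, 0.0711, -0.0025]
ee_rot: [3.141, -0.002, -1.657]
force: [1.9, -14.3, 5.0]
width: 0.0598
gripper_force: 6.9
```

The force rose to 14 N and the arm stalled, so the box is against the stop. I'll back off, rise and check.

```bash
python3 -m crank '[[[0.4,0,0,0],[1,0,0,0],[1.2,0,-1.5,0],[1.2,0,-4,0],[1.2,0,-6,0],[1.2,0,-8,0],[1.2,0,-10,0],[0,0,-12,0],[-2,0,-12,0],[-4,0,-12,0],[-4,0,-12,0],[-4,0,-12,0]]]'; python3 wl.py pics/w7.png
python3 - <<'E'
from h import *
p,m,r=face("side");print("side",r)
E
```

```text
t: 20.85
eef_pos: [0.5359, 0.1717, 0.2971]
ee_rot: [3.141, -0.0, -1.656]
force: [0.6, -0.7, 0.3]
width: 0.0594
gripper_force: 0.0
track 0.61 [192.5, 1.7, 130.1, 226.2] (array([530.6, 124.1]), array([368.1, 189.6]), 85.07) [[1.196e+02 1.000e-01]]
rail_left 0.6 [295.3, 2.2, 16.6, 168.4] (array([456.1,  82.6]), array([246.9,  11.8]), 85.13) [[72.1 70.9]]
rail_right 0.76 [200.5, 6.0, 17.5, 168.0] (array([597. ,  69.8]), array([245.2,  11.5]), 85.1) [[ 71.1 -70.6]]
mask_box 0.72 [219.8, 97.8, 73.2, 74.7] (array([530.1, 136. ]), array([109. , 108.9]), 85.04) [[131.5   1.6]]
side ((129.74447631835938, 2.3748741149902344), (105.23981475830078, 109.90540313720703), 89.79966735839844)
```

View pics/w7.png

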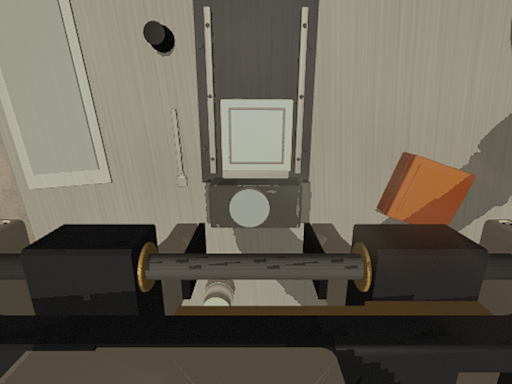

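The box (220–293 × 98–178) lies square between the rails and against the stop. Relative to the rails it is at x≈135, y≈1.5 mm, and the robot is clear.

```bash
python3 -c "
from station import arm
print(arm.job_done())"
```

```text
the job is handed in; nothing more can be done
None
```

The mask box is home against the end stop, square with the lane and about 1.5 mm off its centre line by camera; I handed the job in about 21 s into the 58 s allowed with the robot clear, and the interface returned no verdict.

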